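Set the strap-length gauge to the marker and hold it

TASK

Get the strap-length gauge on the leather bench ready for a cut. First squeeze the blue trigger all the way towards its fixed black grip and let it spring back, which throws the brass safety bolt clear; then pinch the black handle of the telescoping arm so that its yellow lock button is squeezed in, and draw the arm out until its pointer stands level with the red marker on the scale. Finish while still holding the arm there, button squeezed, because it springs back home if let go; leave the glue bottle, spool and awl where they are.

Things in the scene. Friction and masses are not known exactly. Their poses are not given: they have to be found in the camera images.
- gauge: Gauge fixed to the bench: grey bed, x -250 to 205 mm, y -60 to 60, 12 thick. Origin on the bench; its x is the way the arm is drawn out (about to the robot's left), z up. In its frame, mm: white sleeve x -245 to -30, y -17 to 17, top z 46; dark keeper post x -40 to -28, y 23 to 36, top z 62; cream scale on the bed's -y side, a line every 10 mm. Place and yaw vary.
- trigger_post (a point): Top centre of the fixed black upright grip (gauge x -140, y -10, z 112 mm). The grip is 30 mm along gauge x, 16 mm along y (-18 to -2), and stands 66 mm above the sleeve. The blue trigger faces its +y side.
- trigger_tip (a point): Upper end of the blue trigger, outer (+y) face, gauge x -140, 109 mm above the bench. A plate 30 mm wide, 8 thick, 62 long, hinged at its foot (gauge y 12, z 50); at rest it leans out (+y) by 0.30 rad, fully squeezed it stands upright. Width over grip and trigger at the top: about 53 mm at rest, 34 squeezed (y -18 to 16). An ear on its +x side pushes the bolt.
- trigger (a joint): Squeeze of the blue trigger, rad: 0 at rest, 0.30 fully squeezed (a stop, with 10 mm still open to the grip). Sprung: about 3 N to start and 9 N fully squeezed, 45 mm above the hinge; it springs back by itself.
- bolt (a joint): Brass safety bolt, m: 0 = shot, blocking the arm; grows to at most 0.014 as it is thrown back (towards gauge -y). A full squeeze of the trigger throws it about 0.012 and it stays there by friction; the arm is clear above 0.006.
- bolt_tongue (a point): Tip of the brass bolt's tongue, on top of the sleeve, 57 mm above the bench; gauge x -46, y -10 mm when shot. The brass bar runs back from it along the sleeve's -y side and up to 102 mm at gauge x -95, in front of the trigger's ear.
- handle_top (a point): Top centre of the black upright handle on the arm's end: gauge x 20, y 0 with the arm home, 85 mm above the bench. The handle is 34 mm along gauge x, 28 along y (-14 to 14), from 15 to 85 mm above the bench. The lock button stands out of its +y face: pinch both along gauge y, 38 mm wide, 29.5 with the button fully in.
- button_face (a point): Centre of the outer (+y) face of the yellow lock button, 63 mm above the bench, gauge x 20, y 24 mm when out. The button is 24 mm along x, 30 mm tall (48 to 78 mm above the bench); it is pushed in towards gauge -y.
- lock_button (a joint): Travel of the yellow lock button, m: 0 out, 0.0085 fully in. Spring 3 N to start, 8 N fully in. At home the arm is locked unless the button is in by more than 0.006.
- gauge_arm (a joint): Extension of the telescoping arm, m: 0 home, at most 0.18. A return spring pulls it home with 3 N at home, rising to 5 N fully out; moving parts about 0.3 to 0.5 kg. Pointer, handle and button move with it along gauge +x.
- pointer (a point): Tip of the black pointer on the arm, 3 mm wide, 16 mm above the bench on the -y side of the handle: gauge x 20, y -38 mm with the arm home, moving with the arm.
- marker: Red marker clip fixed on the bed's -y edge over the scale: 6 mm along gauge x, 23 mm along y, 10 mm tall above the bed. Origin at its middle, on the bed's top (12 mm above the bench), gauge y -50 mm; its axes are parallel to the gauge's. It stands 70 to 150 mm along gauge +x from the pointer's home place, differently each time.
- glue: Bystander: yellow glue bottle, 48 mm diameter, 110 mm tall, standing loose. Origin at the centre of its underside.
- spool: Bystander: wooden thread spool, 40 mm diameter, 50 mm tall, standing loose. Origin at the centre of its underside.
- awl: Bystander: awl with a wooden handle, 142 mm long, 18 mm thick, lying loose on the robot's side of the gauge. Origin on the bench under the handle, long axis x.

How it is judged:
By the outcome, as a careful person would: the job done as asked, in the order asked, and still so for the second after the job is handed in, while the arm keeps its last pose, push and grip.
It also fails if it takes over 43 s, if anything falls off the work surface, if the arm or the gripper's body presses on something with over 40 N, if the wrist force passes 120 N, or if a joint passes its speed limit or range.

ROBOT

A 6-joint arm with a two-finger parallel gripper is mounted at the origin on the work surface. World frame = base frame: x ahead of the robot, y to its left, z up, the work surface at z = 0. Lengths are in m, angles in rad, forces in N, time in s.
With the tool pointing down it reaches from about 0.3 to 0.875 m from the base axis. Payload 6.4 kg.
Tool frame: the origin (TCP) lies at the very end of the fingers, on their centre line; the grasp point (between the pads) lies ctrl.pinch_z behind it (ctrl.pinch_z is the distance from the TCP to the grasp point, in m); y points along the fingers, z is the direction in which the jaws open and shut, and the axes are right-handed (so a half turn about y gives the same grasp; the last joint's range is limited). The gripper opens to 85 mm and grips with 20 to 120 N. Pads are 22 mm wide; open, the fingers measure 114 mm over their backs; the gripper's body (76 mm by 85 mm) begins 54 mm behind the grasp point. The pads swing forward as they close: fully open they stand 13 mm farther back than shut.
Start: joints at [-1.368, 0.181, 1.607, -0, 1.354, -0.206], TCP at [0.229, -0.528, 0.231] pointing down, gripper open.
Joint ranges: [-2.99, 2.99], [-0.89, 2.07], [0.3, 2.58], [-1.14, 4.28], [0, 2.63], [-3.12, 3.12]. Speed limits (rad/s): [2.57, 2.57, 3.01, 3.14, 3.14, 3.14].

INTERFACE

Orientations are given as a unit quaternion [w, x, y, z].
In Python, from bench import ctrl gives the robot as it stands.
- The arm moves only by the shell command python3 -m pendant 'ROWS'. ROWS is JSON, one flat list of numbers, 7 for each row, row after row: the shift along the world's x, y, z in m, then the turn, a rotation vector about the world's x, y, z in degrees, then the finger opening in m, from 0 to 0.0854. In form: [tx, ty, tz, rx, ry, rz, hand, tx, ty, tz, rx, ry, rz, hand, ...]. A call has 1 to 12 rows; each row shifts and turns the commanded pose from where the row before left it; what a row does not reach is not made up. A row lasts 1/8 s, in which the tool goes at most 62.5 mm and 10.7 degrees, less where a joint would pass 70% of its speed; a pose out of reach is approached as far as the arm can. A call with a gripper value outside its range is refused whole. The fingers move at their own pace and stop on an object; the grip force is fixed at half the most. Time passes only in rows, so rows that do not move let the fingers close. It gives the time, the measured TCP pose, the force and the opening at its end, in the units of the state.
- ctrl.get_obs(): the state, without advancing time (a new reading comes with each control period).
- ctrl.camera(name): name is "side" or "top"; returns the picture (480x640x3 uint8, red, green, blue); there is no depth.
- ctrl.camera_info(name): a dict with "fx", "fy", "cx", "cy" (pixels), "k1" (the pictures are not rectified: a ray, as slopes to the right and down, at radius r is drawn at 1 + k1 r^2 times it, then the intrinsics apply), "origin" and "rotation" of the camera in the world. Camera axes: x right, y down, z forward; pixel columns grow to the right and rows downward; lengths in m; the calibration is good to about 2 mm. A picture is of the moment at which its call begins. camera_info takes no time and is no camera call.
- ctrl.hand_in(): hands the job in, once; it reports no verdict.
Trained networks look in the newest picture that a camera, given by its name, has taken for a name from the list of things; names that differ only in an ending like _2 or _b are one class to them, and where a whole thing is asked for, a point or a joint stands for the part that bears it (a point fixed in the world has none). Each returns a list of dicts, best first, with "score" (0 to 1); they miss things now and then, are a little off and sometimes report something else, mostly with a low value. They report only what shows in the picture. A call takes as long as a camera call.
- ctrl.silhouettes(target, camera): "mask" (480x640 bool, what is visible of it) and "bbox" ([left, top, right, bottom] in pixels, round what is visible of it).
The state is a dict: "time_s": time; "q": joint angles; "dq": joint speeds; "joint_efforts": joint torques, N m; "eef_pos": TCP position; "eef_rot": TCP orientation; "wrist_force": force on the tool from outside, world axes, zero at the start; "torque": the same for the moment, N m; "opening": opening from 0.0 (shut) to 1.0 (fully open).
Only numpy, scipy, OpenCV 4.12 (cv2) and the standard library are available. Lean on these libraries where they do the work, as an engineer would, in place of code of your own. Each camera call takes 0.05 s, during which the arm holds its last target.

## Working session

There is one attempt and no reset: what is moved stays moved. The work goes in short steps, Python scripts to look and compute and a shell command to move; the robot and the scene stay as the last step left them, time stands still between calls to the robot, and variables do not carry over. Pictures are saved under pics/ and viewed, and the job is handed in when it is done.

```bash
ls; mkdir -p pics; python3 - <<'E'
from bench import ctrl
import cv2, numpy as np
o=ctrl.get_obs(); print({k:(np.round(v,4).tolist() if not np.isscalar(v) else v) for k,v in o.items()}); print(ctrl.pinch_z)
for n in ["side","top"]:
    im=ctrl.camera(n); cv2.imwrite(f"pics/{n}0.png",im[:,:,::-1]); i=ctrl.camera_info(n); print(n,{k:np.round(v,4).tolist() for k,v in i.items()})
E
```

```text
pics
{'time_s': 0.0, 'q': [-1.3683, 0.1816, 1.608, 0.0, 1.3538, -0.2063], 'dq': [-0.0011, -0.0001, -0.0009, 0.0007, -0.0022, -0.0006], 'joint_efforts': [0.0001, -44.4868, -35.1339, -0.0004, 0.0089, 0.0], 'eef_pos': [0.2285, -0.5271, 0.2304], 'eef_rot': [0.1435, -0.1435, 0.693, -0.6918], 'wrist_force': [-0.6537, 0.2059, 0.3404], 'torque': [-0.0504, -0.0036, -0.0146], 'opening': 0.9995789807327808}
0.0187
side {'fx': 542.4732, 'fy': 542.4732, 'cx': 308.455, 'cy': 236.3315, 'k1': -0.1093, 'origin': [0.349, 0.5406, 0.4923], 'rotation': [0.1095, -0.2216, 0.8531, -0.4594]}
top {'fx': 586.6919, 'fy': 586.6919, 'cx': 318.8365, 'cy': 231.5906, 'k1': -0.0785, 'origin': [0.5088, 0.0085, 1.0152], 'rotation': [-0.0333, 0.7126, -0.7003, 0.0244]}
```

View pics/side0.png

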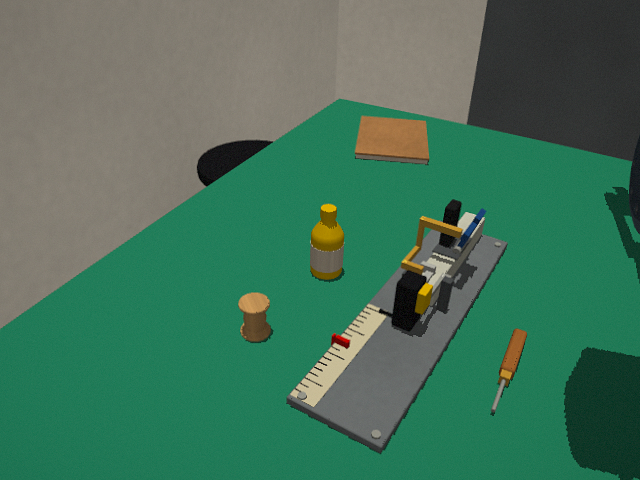

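View pics/top0.png

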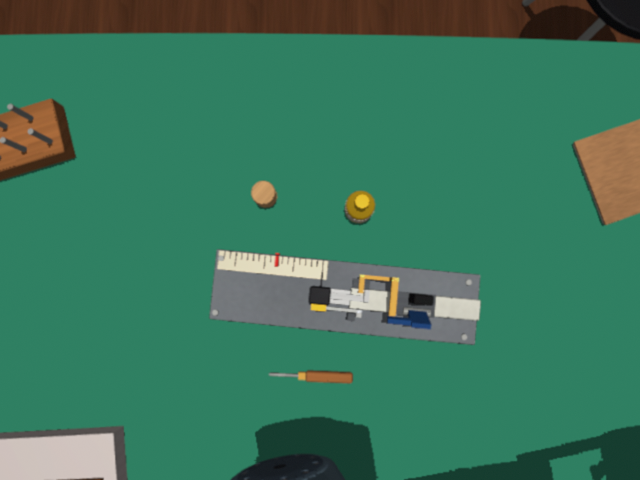

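The top view shows the gauge with corners near (217,251), (480,276), (474,343) and (211,319), and the red marker near (277,260). The handle is at (319,296), the blue trigger near (410,320), and the awl between the robot and the gauge. Gauge +x points left in the picture. The side view agrees.

```bash
cat > h.py <<'E'
import numpy as np, cv2
from scipy.spatial.transform import Rotation as R
from scipy.optimize import least_squares
from bench import ctrl
def cam(n):
    i=ctrl.camera_info(n); r=np.array(i['rotation'],float)
    Rm=R.from_quat(r[[1,2,3,0]]).as_matrix() if r.size==4 else r
    return i,Rm,np.array(i['origin'])
def proj(P,n):
    i,Rm,o=cam(n); p=(np.atleast_2d(P)-o)@Rm; s=p[:,:2]/p[:,2:]; s=s*(1+i['k1']*(s**2).sum(1,keepdims=True))
    return s*[i['fx'],i['fy']]+[i['cx'],i['cy']]
def ray(uv,n):
    i,Rm,o=cam(n); d=(np.atleast_2d(uv)-[i['cx'],i['cy']])/[i['fx'],i['fy']]; s=d.copy()
    for _ in range(20): s=d/(1+i['k1']*(s**2).sum(1,keepdims=True))
    return o,np.c_[s,np.ones(len(s))]@Rm.T
def onz(uv,n,z):
    o,d=ray(uv,n); return o+d*((z-o[2])/d[:,2:])
def g2w(P,g): # g: x,y,yaw ; P gauge metres
    P=np.atleast_2d(P); c,s=np.cos(g[2]),np.sin(g[2])
    return np.c_[g[0]+c*P[:,0]-s*P[:,1], g[1]+s*P[:,0]+c*P[:,1], P[:,2]]
E
python3 - <<'E'
from h import *
for n in ["top","side"]:
    i,Rm,o=cam(n); print(n,Rm[:,2])
    im=ctrl.camera(n)
    for t in ["gauge","marker","button_face","handle_top","pointer","trigger_tip","bolt_tongue","awl","glue","spool"]:
        for d in ctrl.silhouettes(t,n)[:2]:
            m=d['mask']; ys,xs=np.nonzero(m)
            print(n,t,round(d['score'],2),np.round(d['bbox'],1).tolist(),m.sum(),(xs.mean().round(1),ys.mean().round(1)) if len(xs) else '')
            if t in("gauge","marker"): np.save(f"m_{n}_{t}.npy",m) if d['score']>.5 else 0
    cv2.imwrite(f"pics/{n}_crop.png",cv2.resize(im[225:365,190:500] if n=="top" else im[190:460,270:530],None,fx=2.5 if n=="top" else 2.2,fy=2.5 if n=="top" else 2.2,interpolation=cv2.INTER_CUBIC)[:,:,::-1])
E
```

```text
top [ 0.08137739  0.01332581 -0.99659427]
top gauge 0.76 [208.5, 247.5, 479.4, 342.9] 18949 (np.float64(345.6), np.float64(296.8))
top marker 0.73 [253.8, 181.3, 277.0, 204.1] 497 (np.float64(263.1), np.float64(193.1))
top marker 0.64 [311.3, 306.7, 360.7, 317.8] 225 (np.float64(334.2), np.float64(309.1))
top button_face 0.58 [309.1, 305.2, 359.6, 318.3] 229 (np.float64(333.9), np.float64(308.9))
top handle_top 0.29 [307.5, 272.4, 368.7, 314.6] 1060 (np.float64(333.5), np.float64(298.3))
top pointer 0.64 [307.6, 277.9, 367.5, 314.7] 1132 (np.float64(333.2), np.float64(298.6))
top trigger_tip 0.84 [390.9, 309.8, 432.9, 330.7] 518 (np.float64(412.9), np.float64(319.8))
top trigger_tip 0.62 [310.1, 287.0, 367.6, 313.9] 950 (np.float64(333.0), np.float64(298.7))
top bolt_tongue 0.83 [359.5, 274.5, 399.7, 314.1] 472 (np.float64(383.1), np.float64(288.6))
top awl 0.81 [269.2, 369.4, 352.9, 382.4] 630 (np.float64(321.9), np.float64(375.7))
top awl 0.5 [207.0, 250.2, 478.3, 344.7] 18652 (np.float64(345.1), np.float64(296.8))
top glue 0.79 [343.9, 190.7, 374.9, 224.9] 766 (np.float64(359.1), 
[... 444 characters left out ...]
276.1, 446.8, 313.2] 462 (np.float64(425.7), np.float64(295.7))
side handle_top 0.81 [380.7, 265.5, 444.7, 331.9] 1985 (np.float64(413.0), np.float64(296.5))
side pointer 0.95 [381.1, 260.0, 451.9, 334.0] 2060 (np.float64(413.1), np.float64(296.6))
side trigger_tip 0.75 [382.7, 263.2, 451.1, 330.6] 2047 (np.float64(412.9), np.float64(296.7))
side bolt_tongue 0.56 [401.6, 218.6, 459.8, 272.0] 806 (np.float64(427.3), np.float64(240.4))
side awl 0.58 [490.1, 326.3, 525.6, 412.7] 907 (np.float64(510.5), np.float64(360.8))
side glue 0.76 [311.8, 201.8, 344.8, 279.2] 2029 (np.float64(326.6), np.float64(244.7))
side spool 0.63 [235.6, 287.9, 268.0, 342.3] 1267 (np.float64(254.2), np.float64(316.3))
```

```bash
ls pics
```

```text
side0.png
side_crop.png
top0.png
top_crop.png
```

View pics/top_crop.png

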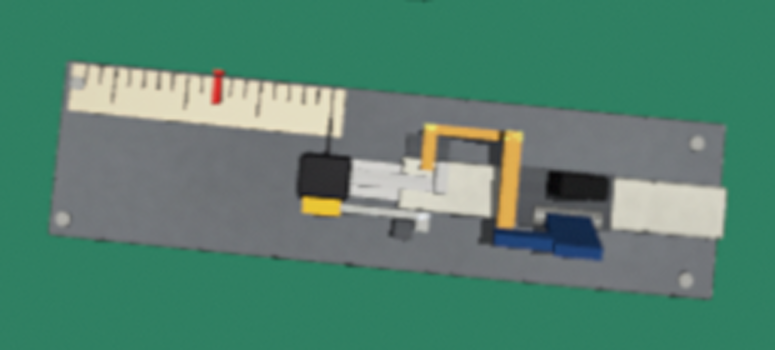

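View pics/side_crop.png

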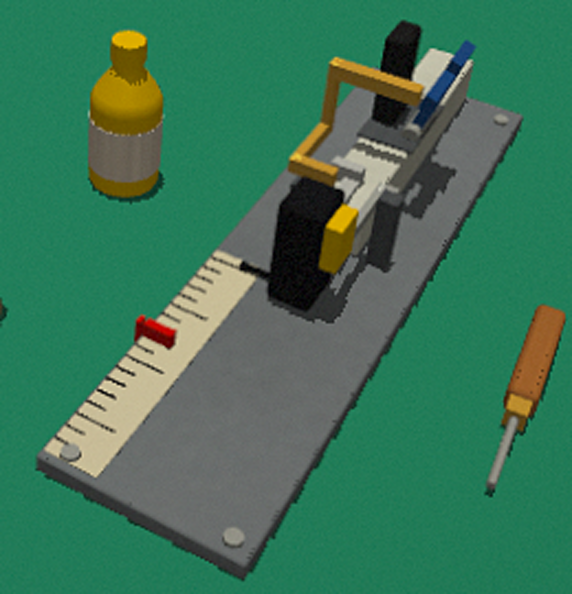

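The crops confirm it: the top crop shows the bed corners, the marker about 115 crop pixels left of the pointer line at (330,120), and the button on the +y (robot) side. Next I fit the gauge pose.

```bash
cat >> h.py <<'E'
def gaugepts():
    pts=[]
    for n,off,sc,c in [("top",(190,225),2.5,[((68,62),(205,-60,12)),((725,125),(-250,-60,12)),((712,298),(-250,60,12)),((50,236),(205,60,12)),((302,154),(37,-14,85)),((298,196),(37,14,85)),((350,156),(3,-14,85)),((329,150),(20,-14,16))]),
                   ("side",(270,190),2.2,[((38,461),(205,-60,12)),((245,566),(205,60,12)),((522,120),(-250,60,12)),((275,203),(37,-14,85))])]:
        for uv,P in c: pts.append((n,(np.array(uv)+.5)/sc-.5+off,np.array(P)/1000.))
    return pts
E
python3 - <<'E'
from h import *
pts=gaugepts()
def f(g,sel): return np.concatenate([proj(g2w(P,g),n)[0]-uv for n,uv,P in pts if n in sel])
g0=[0.4,0.05,1.6]
for sel in (["top"],["side"],["top","side"]):
    r=least_squares(f,g0,args=(sel,),loss='soft_l1'); print(sel,r.x.round(4),np.degrees(r.x[2]).round(2)); print(f(r.x,sel).reshape(-1,2).round(1).tolist())
g=r.x; np.save('g.npy',g)
# marker via color in both
for n in("top","side"):
    im=ctrl.camera(n).astype(int); m=(im[...,0]>140)&(im[...,1]<60)&(im[...,2]<60); ys,xs=np.nonzero(m); print(n,len(xs),xs.min(),xs.max(),ys.min(),ys.max())
    uv=[xs.mean(),ys.mean()]; W=onz(uv,n,.018 if n=="side" else .02)[0]
    c,s=np.cos(g[2]),np.sin(g[2]); d=W[:2]-g[:2]; print(uv,'gauge mm',1000*(c*d[0]+s*d[1]),1000*(-s*d[0]+c*d[1]))
for nm,P in dict(handle=(20,0,85),button=(20,24,63),pointer=(20,-38,16),trip=(-140,-10,112),ttip=(-140,35,109)).items(): print(nm,g2w(np.array(P)/1e3,g).round(4))
for t,uv in dict(awl=[310,376],glue=[359,206],spool=[263,193]).items(): print(t,onz(uv,"top",.01))
im=ctrl.camera("top").copy()
print(ctrl.get_obs()['time_s'])
E
```

```text
['top'] [ 0.4821 -0.0024  1.4944] 85.62
[[-0.4, -0.5], [1.0, -0.9], [0.7, 0.3], [-0.6, -0.1], [-0.5, -0.7], [-0.6, 0.2], [1.7, 0.5], [-0.2, 1.4]]
['side'] [0.4804 0.     1.4976] 85.8
[[-1.9, -1.8], [0.6, 1.2], [0.1, -2.9], [0.4, 0.4]]
['top', 'side'] [ 0.4814 -0.0017  1.4963] 85.73
[[-1.0, 0.2], [0.5, -0.8], [0.4, 0.5], [-1.0, 0.5], [-1.0, -0.2], [-1.1, 0.7], [1.2, 0.9], [-0.7, 1.8], [-2.1, -3.3], [0.1, -0.5], [-0.1, -3.5], [0.1, -0.6]]
top 17 276 278 254 265
[np.float64(276.70588235294116), np.float64(259.8235294117647)] gauge mm 98.3176963476917 -52.145486055724696
side 50 332 348 334 342
[np.float64(340.6), np.float64(337.92)] gauge mm 96.24186517473662 -51.84255235051997
handle [[0.4829 0.0183 0.085 ]]
button [[0.459 0.02  0.063]]
pointer [[0.5208 0.0154 0.016 ]]
trip [[ 0.481 -0.142  0.112]]
ttip [[ 0.4361 -0.1387  0.109 ]]
awl [[0.34524322 0.03252955 0.01      ]]
glue [[ 0.63629492 -0.04654073  0.01      ]]
spool [[0.65628028 0.11986168 0.01      ]]
1.35
```

```bash
python3 - <<'E'
from h import *
g=np.load('g.npy'); o=ctrl.get_obs(); q=np.array(o['eef_rot']); M=R.from_quat(q[[1,2,3,0]]).as_matrix(); print(M.round(3))
c,s=np.cos(g[2]),np.sin(g[2]); y=np.array([-s,c,0]); print('gx',c,s,'gy',y)
for sg in(1,-1):
    z=sg*y; yy=np.array([0,0,-1.]); x=np.cross(yy,z); T=np.c_[x,yy,z]; print(sg,np.degrees(R.from_matrix(T@M.T).as_rotvec()).round(2))
p=o['eef_pos']; print(p)
for P in [(-140,4,0),(-140,-1,0),(22,1,0)]: print(P,g2w(np.array(P)/1e3,g).round(4))
E
```

```text
[[-0.918  0.     0.397]
 [-0.397  0.    -0.918]
 [-0.    -1.     0.   ]]
gx 0.07439078852813094 0.9972291665320279 gy [-0.99722917  0.07439079  0.        ]
1 [   0.      0.   -117.69]
-1 [-0.    0.   62.31]
[ 0.22859325 -0.52762115  0.2312952 ]
(-140, 4, 0) [[ 0.467 -0.141  0.   ]]
(-140, -1, 0) [[ 0.472  -0.1414  0.    ]]
(22, 1, 0) [[0.4821 0.0203 0.    ]]
```

```bash
python3 -m pendant '[0.024,0.039,0,0,0,6,0.085, 0.024,0.039,0,0,0,6.3,0.085, 0.024,0.039,0,0,0,6.3,0.085, 0.024,0.039,0,0,0,6.3,0.085, 0.024,0.039,0,0,0,6.3,0.085, 0.024,0.039,0,0,0,6.3,0.085, 0.024,0.039,0,0,0,6.3,0.085, 0.024,0.038,0,0,0,6.3,0.085, 0.024,0.038,0,0,0,6.3,0.085, 0.022,0.038,0,0,0,6.2,0.085, 0,0,0,0,0,0,0.085]'
```

```text
time_s: 2.72
eef_pos: [0.4675, -0.1383, 0.2314]
eef_rot: [0.484, -0.483, 0.516, -0.516]
wrist_force: [-0.3, -0.2, -0.5]
opening: 0.996
```

```bash
python3 -m pendant '[0,-0.002,-0.04,0,0,0,0.085, 0,-0.001,-0.04,0,0,0,0.085, 0,0,-0.02,0,0,0,0.085]'; python3 - <<'E'
from h import *
o=ctrl.get_obs(); q=np.array(o['eef_rot']); print(R.from_quat(q[[1,2,3,0]]).as_matrix().round(3),o['eef_pos'])
a=ctrl.camera("side"); cv2.imwrite("pics/s1.png",cv2.resize(a[120:380,330:590],None,fx=2.2,fy=2.2)[:,:,::-1])
E
```

```text
time_s: 3.1
eef_pos: [0.465, -0.1439, 0.1291]
eef_rot: [0.481, -0.482, 0.518, -0.516]
wrist_force: [0.3, -0.5, 0.5]
opening: 0.998
[[-0.071 -0.003  0.997]
 [-0.997  0.001 -0.071]
 [-0.001 -1.    -0.003]] [ 0.46498257 -0.14387879  0.12909719]
```

View pics/s1.png

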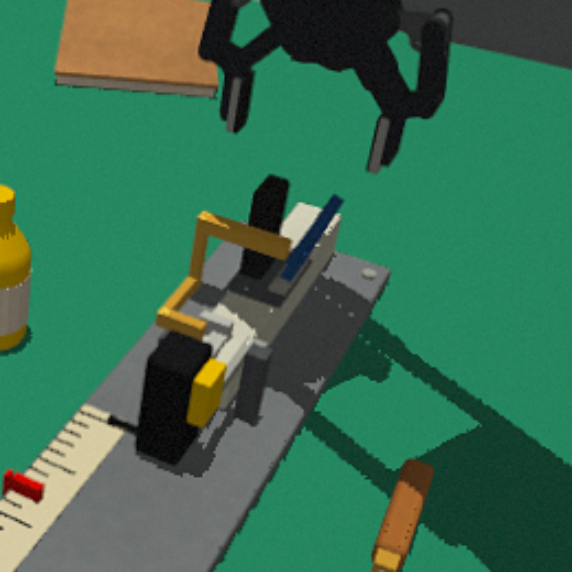

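The side picture shows the open jaws straddling the black grip and blue trigger along gauge y, with nothing in the way. I descend next.

```bash
python3 -m pendant '[0,0.001,-0.02,0,0,0,0.085, 0.001,0.001,-0.02,0,0,0,0.085, 0,0,-0.015,0,0,0,0.085, 0,0,-0.008,0,0,0,0.085, 0,0,0,0,0,0,0.085]'; python3 - <<'E'
from h import *
a=ctrl.camera("side"); cv2.imwrite("pics/s2.png",cv2.resize(a[120:380,330:590],None,fx=2.2,fy=2.2)[:,:,::-1])
E
```

```text
time_s: 3.78
eef_pos: [0.4674, -0.1418, 0.0681]
eef_rot: [0.482, -0.482, 0.517, -0.517]
wrist_force: [0.1, 0.7, -0.2]
opening: 0.992
```

View pics/s2.png

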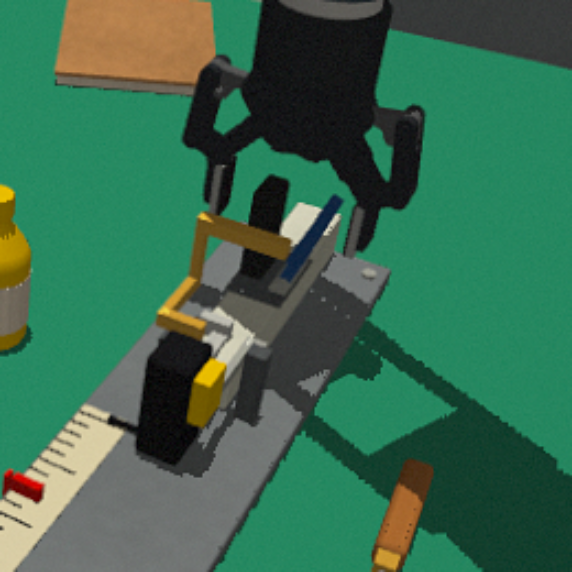

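The jaws are on either side of the grip and trigger. I squeeze in steps while centring on gauge y -1.

```bash
python3 -m pendant '[0.002,0,0,0,0,0,0.06, 0.0015,0,0,0,0,0,0.05, 0.001,0,0,0,0,0,0.042, 0,0,0,0,0,0,0.038, 0,0,0,0,0,0,0.036, 0,0,0,0,0,0,0.036, 0,0,0,0,0,0,0.036]';python3 - <<'E'
from h import *
a=ctrl.camera("side"); cv2.imwrite("pics/s3.png",cv2.resize(a[120:380,330:590],None,fx=2.2,fy=2.2)[:,:,::-1])
E
```

```text
time_s: 4.7
eef_pos: [0.4706, -0.1413, 0.0683]
eef_rot: [0.482, -0.483, 0.518, -0.516]
wrist_force: [-7.9, -0.1, 5.1]
opening: 0.424
```

View pics/s3.png

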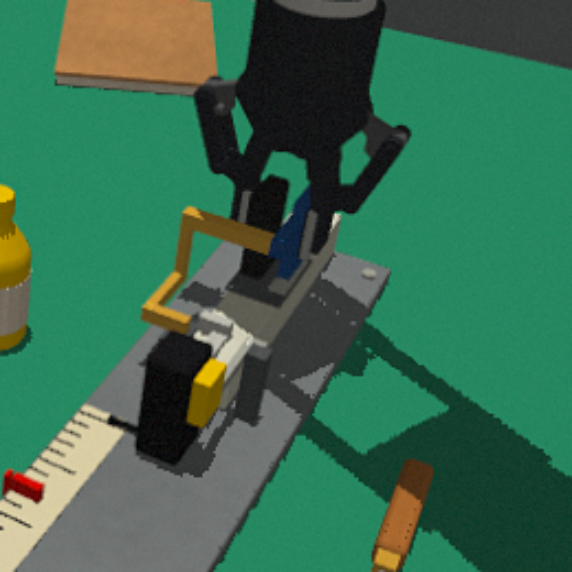

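The trigger is nearly upright and the bolt bracket has moved towards -y. I close the rest of the way.

```bash
python3 -m pendant '[0,0,0,0,0,0,0.033, 0,0,0,0,0,0,0.03, 0,0,0,0,0,0,0.027, 0,0,0,0,0,0,0.024, 0,0,0,0,0,0,0.024]';python3 - <<'E'
from h import *
a=ctrl.camera("side"); cv2.imwrite("pics/s4.png",cv2.resize(a[120:380,330:590],None,fx=2.2,fy=2.2)[:,:,::-1])
E
```

```text
time_s: 5.38
eef_pos: [0.4712, -0.1413, 0.0686]
eef_rot: [0.482, -0.483, 0.518, -0.516]
wrist_force: [-6.3, 1.8, 5.8]
opening: 0.385
```

View pics/s4.png

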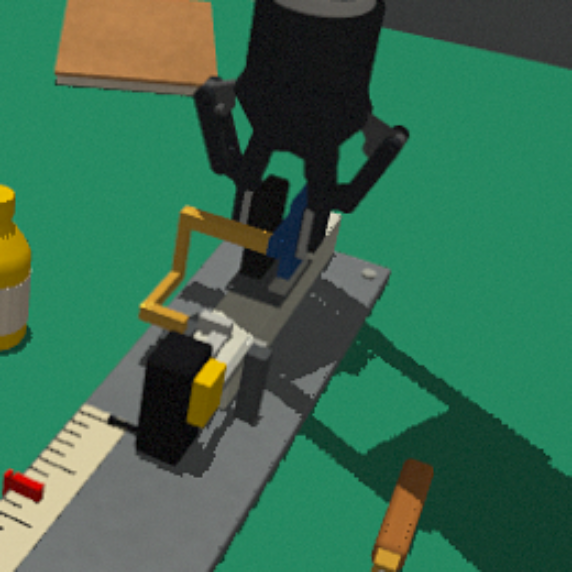

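The fingers stalled at 0.385 of full opening (about 33 mm) with 24 mm commanded, so the trigger is at its stop. I release, rise and look.

```bash
python3 -m pendant '[0,0,0,0,0,0,0.045, 0,0,0,0,0,0,0.06, -0.003,0,0,0,0,0,0.085, 0,0,0,0,0,0,0.085, 0,0,0,0,0,0,0.085, 0,0,0.02,0,0,0,0.085, 0,0,0.03,0,0,0,0.085, 0,0,0.03,0,0,0,0.085, 0,0,0,0,0,0,0.085]';python3 - <<'E'
from h import *
a=ctrl.camera("side"); cv2.imwrite("pics/s5.png",cv2.resize(a[120:380,330:590],None,fx=2.2,fy=2.2)[:,:,::-1])
a=ctrl.camera("top"); cv2.imwrite("pics/t5.png",cv2.resize(a[225:365,190:500],None,fx=2.5,fy=2.5)[:,:,::-1])
E
```

```text
time_s: 6.55
eef_pos: [0.4712, -0.1428, 0.1511]
eef_rot: [-0.483, 0.482, -0.515, 0.519]
wrist_force: [-0.1, -0.4, 0.0]
opening: 0.996
```

View pics/s5.png

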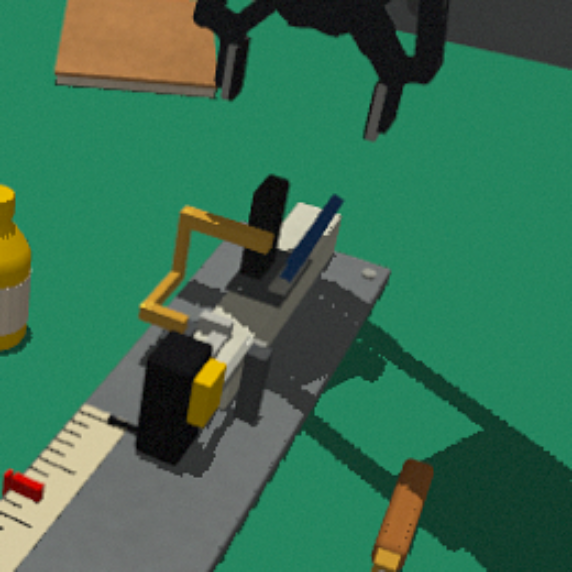

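View pics/t5.png

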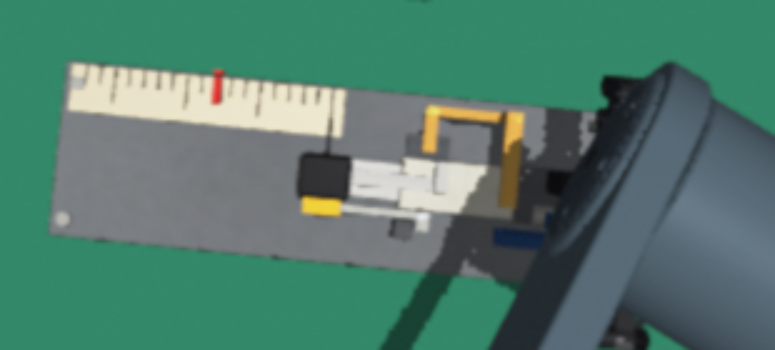

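The bolt's tongue and bracket have stayed about 12 mm back towards -y (in the top crop the tongue tip moved from about (428,168) to (430,150)), and the trigger has sprung back. I move to the handle.

```bash
python3 -m pendant '[0.002,0.035,0,0,0,0,0.085, 0.002,0.045,0,0,0,0,0.085, 0.003,0.045,0,0,0,0,0.085, 0.002,0.038,0,0,0,0,0.085, 0,0,-0.02,0,0,0,0.085, 0,0,0,0,0,0,0.085, 0,0,0,0,0,0,0.085]';python3 - <<'E'
from h import *
a=ctrl.camera("side"); cv2.imwrite("pics/s6.png",cv2.resize(a[120:380,300:560],None,fx=2.2,fy=2.2)[:,:,::-1])
g=np.load('g.npy');o=ctrl.get_obs(); p=np.array(o['eef_pos']); c,s=np.cos(g[2]),np.sin(g[2]); d=p[:2]-g[:2]; print(p,'gauge',1e3*(c*d[0]+s*d[1]),1e3*(-s*d[0]+c*d[1]))
E
```

```text
time_s: 7.52
eef_pos: [0.4778, 0.0211, 0.1279]
eef_rot: [0.482, -0.482, 0.518, -0.517]
wrist_force: [0.3, 0.0, -0.3]
opening: 0.993
[0.4781919  0.02091423 0.12837216] gauge 22.298086587444946 4.897745079141206
```

View pics/s6.png

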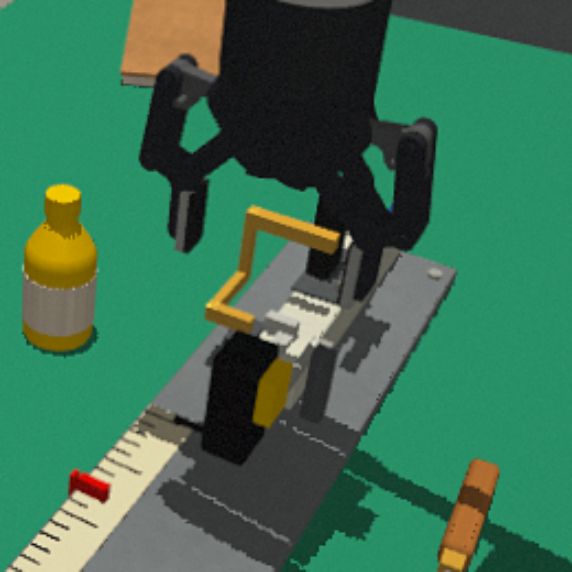

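The jaws straddle the handle: the left finger is clear of the bed on the scale side and the right finger is outside the yellow button. I descend.

```bash
python3 -m pendant '[0,0,-0.03,0,0,0,0.085, 0,0,-0.03,0,0,0,0.085, 0,0,-0.016,0,0,0,0.085, 0,0,-0.006,0,0,0,0.085, 0.002,0,0,0,0,0,0.06, 0.001,0,0,0,0,0,0.048, 0,0,0,0,0,0,0.042, 0,0,0,0,0,0,0.042]';python3 - <<'E'
from h import *
a=ctrl.camera("side"); cv2.imwrite("pics/s7.png",cv2.resize(a[120:380,300:560],None,fx=2.2,fy=2.2)[:,:,::-1])
g=np.load('g.npy');o=ctrl.get_obs(); p=np.array(o['eef_pos']); c,s=np.cos(g[2]),np.sin(g[2]); d=p[:2]-g[:2]; print(p,'gauge',1e3*(c*d[0]+s*d[1]),1e3*(-s*d[0]+c*d[1]))
E
```

```text
time_s: 8.57
eef_pos: [0.4806, 0.0215, 0.0465]
eef_rot: [0.482, -0.483, 0.517, -0.517]
wrist_force: [-4.5, -0.2, 2.7]
opening: 0.493
[0.48062071 0.02148652 0.04640492] gauge 23.04947481034818 2.518237240599203
```

View pics/s7.png

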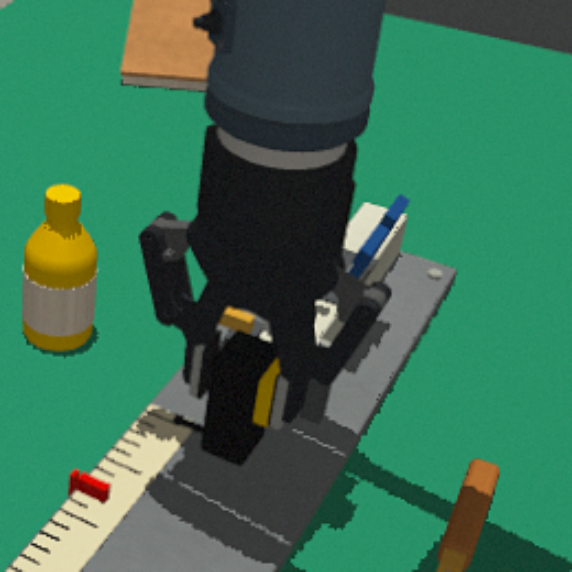

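The right pad touches the button and the left pad is close to the handle. I close the rest of the way.

```bash
python3 -m pendant '[0.001,0,0,0,0,0,0.038, 0.001,0,0,0,0,0,0.034, 0,0,0,0,0,0,0.03, 0,0,0,0,0,0,0.026, 0,0,0,0,0,0,0.02, 0,0,0,0,0,0,0.015]';python3 - <<'E'
from h import *
a=ctrl.camera("side"); cv2.imwrite("pics/s8.png",cv2.resize(a[120:380,300:560],None,fx=2.2,fy=2.2)[:,:,::-1])
g=np.load('g.npy');o=ctrl.get_obs(); p=np.array(o['eef_pos']); c,s=np.cos(g[2]),np.sin(g[2]); d=p[:2]-g[:2]; print(p,'gauge',1e3*(c*d[0]+s*d[1]),1e3*(-s*d[0]+c*d[1]), o['opening']*85.4,o['torque'])
E
```

```text
time_s: 9.38
eef_pos: [0.4827, 0.0216, 0.0464]
eef_rot: [0.482, -0.482, 0.518, -0.517]
wrist_force: [-2.9, 1.5, 5.9]
opening: 0.32
[0.48264946 0.02158062 0.04635103] gauge 23.29422868420845 0.5021087767050258 27.69966707284186 [ 0.17421868  1.75220621 -0.57927242]
```

View pics/s8.png

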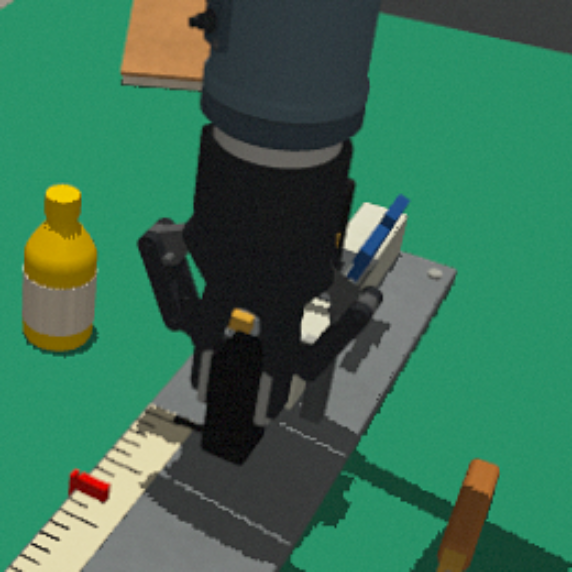

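The opening stalled at about 28 mm with the yellow button flush in, so the button is squeezed. I draw 65 mm along gauge +x.

```bash
python3 -m pendant '[0,0.004,0,0,0,0,0.015, 0.0005,0.007,0,0,0,0,0.015, 0.0005,0.008,0,0,0,0,0.015, 0.001,0.009,0,0,0,0,0.015, 0.0005,0.009,0,0,0,0,0.015, 0.0005,0.009,0,0,0,0,0.015, 0.001,0.009,0,0,0,0,0.015, 0.0005,0.006,0,0,0,0,0.015, 0.0005,0.004,0,0,0,0,0.015, 0,0,0,0,0,0,0.015, 0,0,0,0,0,0,0.015]';python3 - <<'E'
from h import *
a=ctrl.camera("side"); cv2.imwrite("pics/s9.png",cv2.resize(a[200:460,250:510],None,fx=2.2,fy=2.2)[:,:,::-1])
a=ctrl.camera("top"); cv2.imwrite("pics/t9.png",cv2.resize(a[225:345,200:400],None,fx=4,fy=4,interpolation=cv2.INTER_CUBIC)[:,:,::-1])
g=np.load('g.npy');o=ctrl.get_obs(); p=np.array(o['eef_pos']); c,s=np.cos(g[2]),np.sin(g[2]); d=p[:2]-g[:2]; print(p,'gauge',1e3*(c*d[0]+s*d[1]),1e3*(-s*d[0]+c*d[1]), o['opening']*85.4,o['torque'])
E
```

```text
time_s: 10.8
eef_pos: [0.4878, 0.0871, 0.0464]
eef_rot: [0.482, -0.482, 0.517, -0.517]
wrist_force: [-3.8, -3.6, 6.0]
opening: 0.322
[0.48782196 0.08703208 0.0463572 ] gauge 88.94912489416552 0.21293070295333882 27.238001341862937 [-0.43136939  1.97405228 -0.69184285]
```

View pics/s9.png

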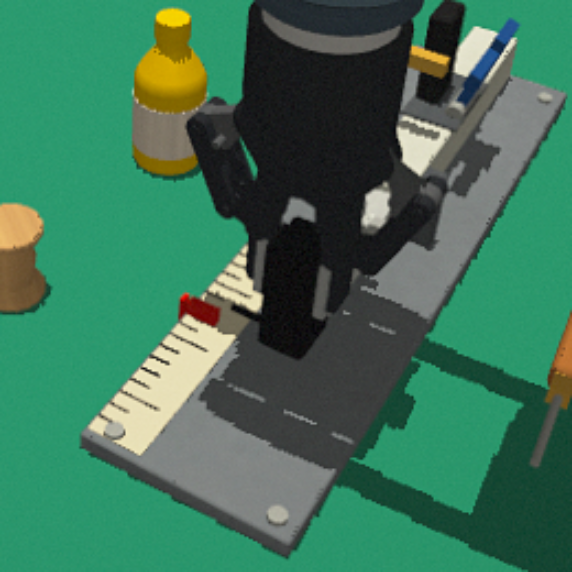

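View pics/t9.png

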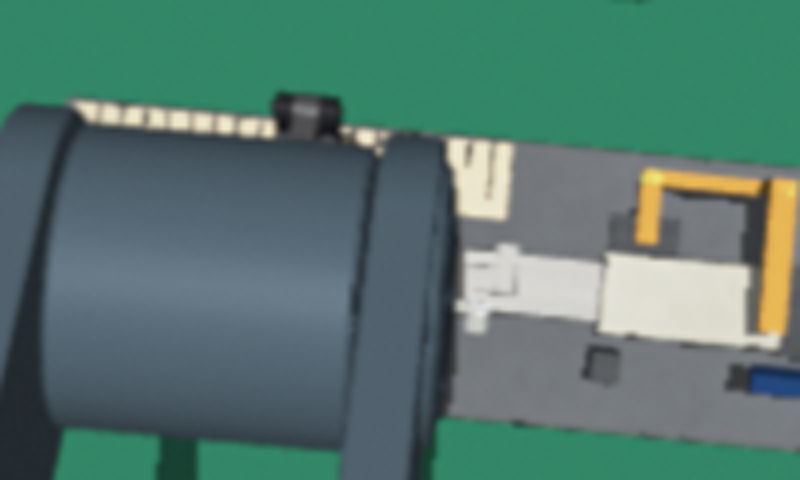

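The arm is out with the handle gripped. The side crop shows the pointer near (240,310), still short of the red marker near (200,308), and the top view is blocked. I measure the marker distance precisely from enlarged first pictures and the current side view.

```bash
python3 - <<'E'
from h import *
a=cv2.imread("pics/top0.png")[244:284,262:337]; A=cv2.resize(a,None,fx=10,fy=10,interpolation=cv2.INTER_CUBIC); 
b=cv2.imread("pics/side0.png")[295:365,320:410]; B=cv2.resize(b,None,fx=8,fy=8,interpolation=cv2.INTER_CUBIC)
c=ctrl.camera("side")[:,:,::-1]; cv2.imwrite("pics/side10.png",c); C=cv2.resize(c[310:370,320:400],None,fx=9,fy=9,interpolation=cv2.INTER_CUBIC)
cv2.imwrite("pics/A.png",A);cv2.imwrite("pics/B.png",B);cv2.imwrite("pics/C.png",C)
E
```

```text
(no output)
```

View pics/A.png

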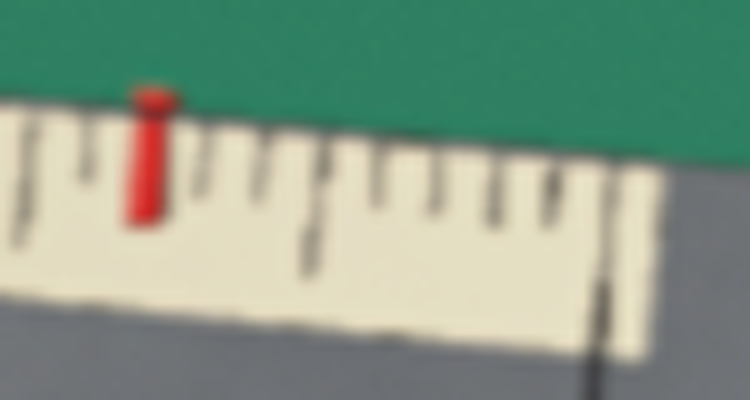

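View pics/B.png

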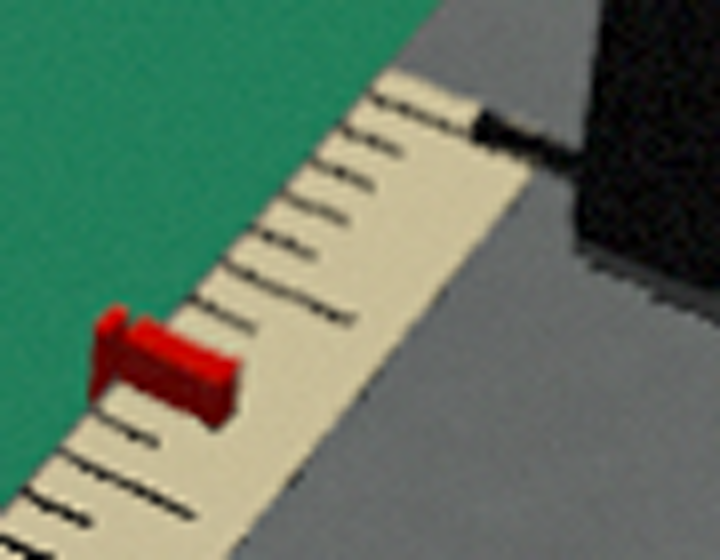

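View pics/C.png

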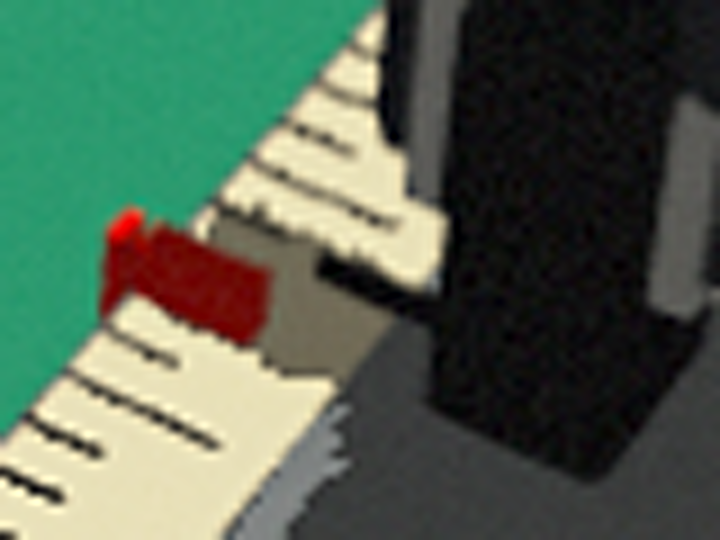

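```bash
python3 - <<'E'
from h import *
g=np.load('g.npy')
def gx(uv,n,z):
    W=onz(uv,n,z/1000)[0]; c,s=np.cos(g[2]),np.sin(g[2]); d=W[:2]-g[:2]; return np.round([1e3*(c*d[0]+s*d[1])-20,1e3*(-s*d[0]+c*d[1])],1)
Bp=lambda x,y:[(x+.5)/8-.5+320,(y+.5)/8-.5+295]
Cp=lambda x,y:[(x+.5)/9-.5+320,(y+.5)/9-.5+310]
Ap=lambda x,y:[(x+.5)/10-.5+262,(y+.5)/10-.5+244]
for nm,p,z in [("0",(375,95),12),("0b",(470,130),12),("50",(222,262),12),("50b",(348,322),12),("60",(192,297),12),("60b",(252,329),12),("90",(95,412),12),("90b",(155,443),12),("100",(62,450),12),("100b",(190,517),12),("mk base +x L",(100,400),12),("mk base +x R",(215,428),12),("ptr tip l",(478,130),16),("ptr tip top",(485,110),18),("ptr tip bot",(478,140),14)]: print("B",nm,gx(Bp(*p),"side",z))
for nm,p,z in [("50",(250,160),12),("50b",(395,225),12),("90",(107,330),12),("90b",(178,365),12),("100",(65,372),12),("100b",(215,445),12),("mk base L",(130,295),12),("mk base R",(250,345),12),("mk top edge R near",(265,270),22),("ptr tip",(322,268),16),("ptr base",(430,310),16)]: print("C",nm,gx(Cp(*p),"side",z))
for nm,p,z in [("0",(610,180),12),("50",(320,150),12),("70",(204,160),12),("90",(86,150),12),("100",(27,140),12),("mk top",(147.5,155),22),("mk all L",(131,160),22),("mk R",(167,160),12),("ptr",(597,320),16),("ptr",(594,380),16)]: print("A",nm,gx(Ap(*p),"top",z))
E
```

```text
B 0 [ -0.5 -55.8]
B 0b [ -1.5 -38.4]
B 50 [ 49.3 -57.2]
B 50b [ 50.2 -33.8]
B 60 [ 58.9 -57.2]
B 60b [ 60.  -45.7]
B 90 [ 89.3 -56.9]
B 90b [ 89.9 -45.9]
B 100 [ 99.1 -57. ]
B 100b [100.3 -33.7]
B mk base +x L [ 86.7 -57.6]
B mk base +x R [ 82.1 -39.8]
B ptr tip l [  2.  -35.5]
B ptr tip top [ -1. -36.]
B ptr tip bot [  2.1 -35.3]
C 50 [ 49.3 -57.2]
C 50b [ 49.5 -33.6]
C 90 [ 89.6 -56.8]
C 90b [ 89.9 -45.3]
C 100 [ 99.5 -57.4]
C 100b [100.  -33.8]
C mk base L [ 82.  -57.6]
C mk base R [ 81.2 -39. ]
C mk top edge R near [ 76.7 -39.9]
C ptr tip [ 66.4 -36.3]
C ptr base [ 65.4 -20. ]
A 0 [  0.6 -56.6]
A 50 [ 50.5 -57.2]
A 70 [ 70.1 -53.6]
A 90 [ 90.4 -53.5]
A 100 [100.7 -54.3]
A mk top [ 79.  -53.3]
A mk all L [ 81.7 -52.2]
A mk R [ 76.4 -53.1]
A ptr [  0.6 -32.6]
A ptr [  0.2 -22.5]
```

Marker offset from the pointer's home is about 78.7 mm (top 78.5, side 78.6–79, and the scale lines read about 79). The arm is out about 65.7 mm, so about 13 mm remains.

```bash
python3 -m pendant '[0.0003,0.004,0,0,0,0,0.015, 0.0004,0.005,0,0,0,0,0.015, 0.0003,0.004,0,0,0,0,0.015, 0,0,0,0,0,0,0.015, 0,0,0,0,0,0,0.015]';python3 - <<'E'
from h import *
g=np.load('g.npy');o=ctrl.get_obs(); p=np.array(o['eef_pos']); c,s=np.cos(g[2]),np.sin(g[2]); d=p[:2]-g[:2]; print(p,'gauge',1e3*(c*d[0]+s*d[1]),1e3*(-s*d[0]+c*d[1]), o['opening']*85.4,o['wrist_force'])
c=ctrl.camera("side")[:,:,::-1]; cv2.imwrite("pics/side11.png",c); C=cv2.resize(c[310:370,320:400],None,fx=9,fy=9,interpolation=cv2.INTER_CUBIC)
cv2.imwrite("pics/D.png",C)
E
```

```text
time_s: 11.58
eef_pos: [0.4888, 0.1001, 0.0463]
eef_rot: [0.482, -0.482, 0.517, -0.517]
wrist_force: [-2.7, -2.8, 7.6]
opening: 0.321
[0.48882305 0.10006118 0.0463441 ] gauge 102.01659963123437 0.183857720556466 27.428126750039908 [-2.71474112 -2.80290547  7.55813767]
```

View pics/D.png

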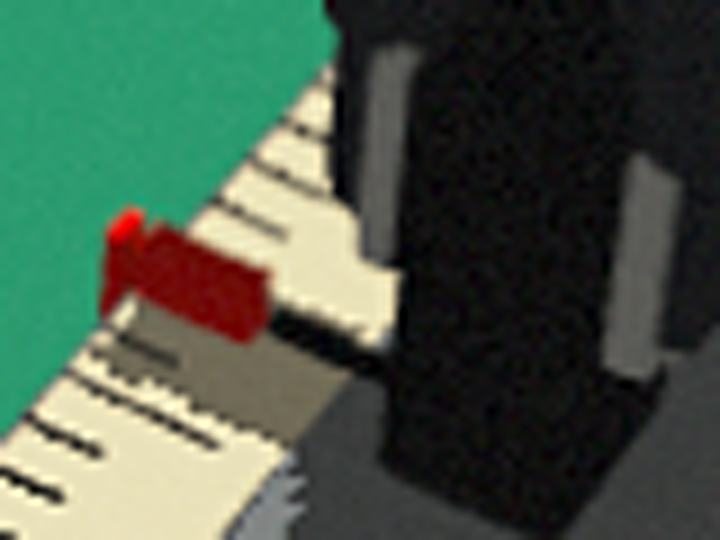

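The pointer now meets the marker's end near (270,322). I check numerically, with before/after differencing in the side view.

```bash
python3 - <<'E'
from h import *
g=np.load('g.npy')
a=cv2.imread("pics/side11.png")
E=cv2.resize(a[330:358,330:368],None,fx=20,fy=20,interpolation=cv2.INTER_CUBIC)
F=lambda P:(proj(g2w(np.array(P)/1e3,g),"side")[0]-[330,330]+.5)*20-.5
for e in (75,78.7,82):   # expected pointer boxes
    q=[F((20+e+dx,-38,z)) for dx in(-1.5,1.5) for z in(14,18)]; print(e,np.round(q).tolist())
for dx,z in[(-3,12),(3,12),(3,22),(-3,22)]: print('mk',dx,z,F((98.7+dx,-38.5,z)).round())
cv2.imwrite("pics/E.png",E)
E
```

```text
75 [[434.0, 276.0], [438.0, 230.0], [410.0, 305.0], [414.0, 258.0]]
78.7 [[405.0, 312.0], [409.0, 265.0], [381.0, 341.0], [385.0, 294.0]]
82 [[378.0, 344.0], [382.0, 297.0], [354.0, 373.0], [358.0, 327.0]]
mk -3 12 [408. 317.]
mk 3 12 [360. 376.]
mk 3 22 [370. 259.]
mk -3 22 [418. 201.]
```

View pics/E.png

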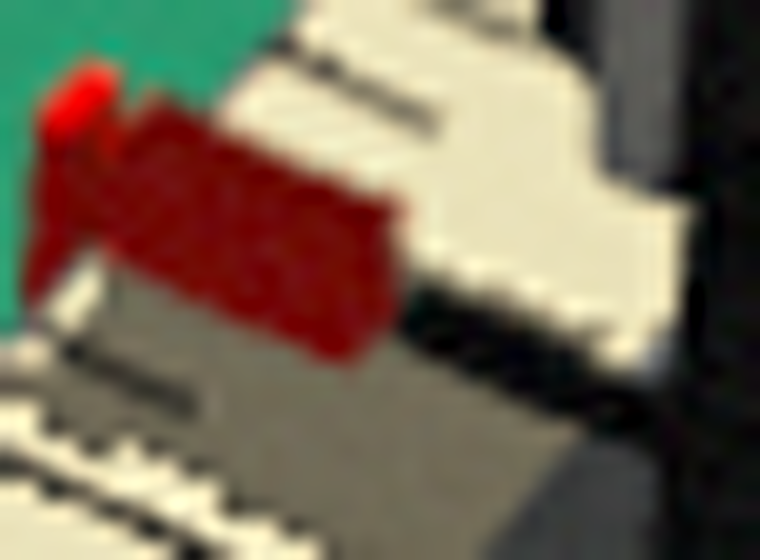

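```bash
python3 - <<'E'
from h import *
g=np.load('g.npy')
def rect(img,n,z,xs,ys):
    X,Y=np.meshgrid(xs,ys); P=np.c_[X.ravel(),Y.ravel(),np.full(X.size,z)]/1e3
    uv=proj(g2w(P,g),n).reshape(len(ys),len(xs),2).astype(np.float32)
    return cv2.remap(img,uv[...,0],uv[...,1],cv2.INTER_CUBIC)
xs=np.arange(-10,130,.25); ys=np.arange(-64,-14,.25)
im={k:rect(cv2.imread(f"pics/{k}.png"),"side",16,xs+20,ys) for k in("side0","side10","side11")}
for k,c in(("side0",0),("side10",66),("side11",79)):
    v=im[k].max(2).astype(float)
    for y0,y1 in((-34,-30),(-30,-26),(-26,-22)):
        pr=v[(ys>=y0)&(ys<y1)].mean(0); w=(xs>c-9)&(xs<c+9); x=xs[w]; p=pr[w]; 
        lo=p.min(); i=p.argmin(); h=(lo+min(np.median(p[:20]),np.median(p[-20:])))/2
        L=i
        while L>0 and p[L]<h: L-=1
        Rr=i
        while Rr<len(p)-1 and p[Rr]<h: Rr+=1
        print(k,(y0,y1),'min',lo.round(),'edges',x[L],x[Rr],'ctr',(x[L]+x[Rr])/2)
    # top ends
st=np.vstack([cv2.resize(im[k][:, (xs>-10)&(xs<130)],(560,200)) for k in im]); cv2.imwrite("pics/F.png",st)
E
```

```text
side0 (-34, -30) min 6.0 edges -2.0 4.5 ctr 1.25
side0 (-30, -26) min 5.0 edges -2.0 3.75 ctr 0.875
side0 (-26, -22) min 9.0 edges -2.5 4.0 ctr 0.75
side10 (-34, -30) min 7.0 edges 62.75 68.75 ctr 65.75
side10 (-30, -26) min 8.0 edges 63.25 69.0 ctr 66.125
side10 (-26, -22) min 10.0 edges 63.5 69.0 ctr 66.25
side11 (-34, -30) min 8.0 edges 76.0 81.75 ctr 78.875
side11 (-30, -26) min 11.0 edges 75.75 82.0 ctr 78.875
side11 (-26, -22) min 10.0 edges 76.75 81.75 ctr 79.25
```

View pics/F.png

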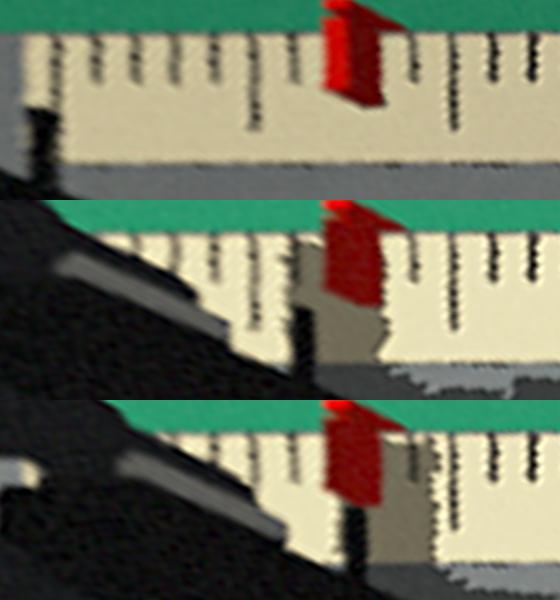

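The rectified side views show the pointer at about 79.0 and the marker at about 79.2 on the same scale. Pointer travel is about 78.3, against 78.7–79 for the marker, so I make a tiny nudge and a final check.

```bash
python3 -m pendant '[0,0.0004,0,0,0,0,0.015, 0,0,0,0,0,0,0.015, 0,0,0,0,0,0,0.015, 0,0,0,0,0,0,0.015]';python3 - <<'E'
from h import *
g=np.load('g.npy');o=ctrl.get_obs(); p=np.array(o['eef_pos']); c,s=np.cos(g[2]),np.sin(g[2]); d=p[:2]-g[:2]; print(p,'gauge',1e3*(c*d[0]+s*d[1]),1e3*(-s*d[0]+c*d[1]), o['opening']*85.4,o['wrist_force'],o['time_s'])
cv2.imwrite("pics/fin.png",ctrl.camera("side")[:,:,::-1])
E
```

```text
time_s: 12.12
eef_pos: [0.4889, 0.1003, 0.0464]
eef_rot: [0.482, -0.482, 0.517, -0.517]
wrist_force: [-2.6, -4.0, 6.5]
opening: 0.325
[0.48887816 0.10031792 0.04638074] gauge 102.27672153648336 0.1480035840928642 27.762522201684074 [-2.58819139 -4.01668972  6.47660457] 12.125
```

View pics/fin.png

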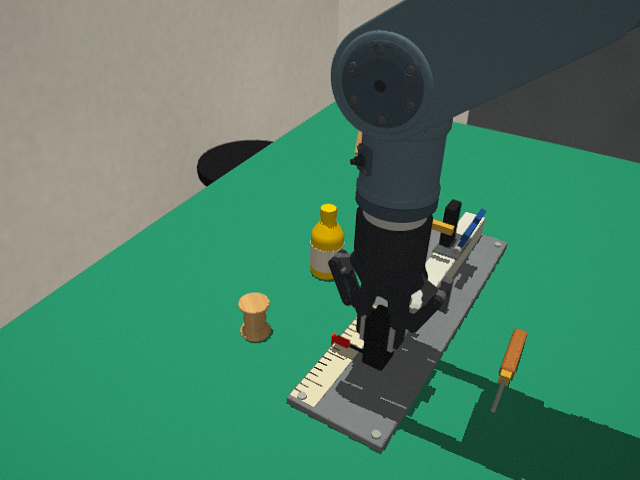

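The final picture shows the pointer meeting the red marker at about (345,345) with the handle gripped. The glue (328,243), spool (255,316) and awl (510,370) have not moved. I hand the job in.

```bash
python3 -c "
from bench import ctrl
print(ctrl.hand_in())"
```

```text
the job is handed in; nothing more can be done
None
```

The job is handed in at about 12.2 s. The gripper is still pinching the handle with the button squeezed and the pointer level with the red marker.

- **Trigger and bolt:** I squeezed the trigger to its stop; the fingers stalled at about 33 mm with 24 mm commanded. After release it sprang back, and the pictures showed the bolt staying about 12 mm clear.
- **Handle and button:** The grip stalls at about 28 mm on the gripper's reading, against 29.5 mm expected with the button fully in. The trigger stall also read about 1 mm low, so I take the button as fully in. It looked flush in the side view.
- **Pointer:** I drew the arm out about 79.0 mm by the tool position. Measurements of the marker from the two cameras gave 78.5 to 79 mm. The side view just before the last 0.4 mm nudge put the pointer's travel at about 78.3 mm, roughly 0.5 mm less than the tool position showed, so they disagree by under 1 mm. The top camera was blocked by the arm at the end, so the last position check comes from the side camera only.
- **Bystanders:** The glue bottle, spool and awl are where they were in the first picture. Wrist forces read after each move were all about 10 N or less.

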